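# Set up a tube rotator: plug in its drive block, flip the prop leg, hold the frame upright

### The job

Get the tube rotator on the lab bench ready: plug the loose square drive block fully home into the square socket on the rotator's base, and then, with the frame still leaning back on its rest, flip the frame's prop leg up over its top dead centre and all the way down. Then take the frame by the handle bar on its top, bring it upright, and finish while still holding it upright by that bar, without letting go, so that a colleague can tighten it. Leave the glass jar, the tube rack and the tip box where they are.

Things in the scene. Friction and masses are not known exactly. Their poses are not given: they have to be found in the camera images.
- rotator: the tube rotator's fixed base: a white slab 130 x 150 x 20 mm with the grey socket block beside it on its +y side. Origin on the bench under the slab's centre; z up; +x is the side to which the prop leg comes down, -x the side to which the frame leans at the start (roughly towards the robot). Its yaw gives the direction of everything on it. It carries the frame and the leg.
- socket (a point): centre of the mouth of the square hole in the top of the grey socket block (block 56 x 56 mm, 42 mm high, walls parallel to the base's x and y). Hole 25 x 25 mm with a 1.5 mm chamfer, 28 mm deep, vertical. Lies at (-10, 165, 42) mm in the base's frame.
- plug_mid (a point): half-way up the loose drive block, which stands upright on the bench, 58 mm tall, 90 g: a square shank 22 x 22 mm, 24 mm long, tapered over its lowest 5 mm, with above it a black square head 34 x 34 x 34 mm, sides parallel to the shank's. This point lies 29 mm above the foot of the shank and on its axis; z up; x and y square to the sides. Fits in any of four quarter turns. Fully home, the head rests on the socket block and this point is 5 mm above the socket's mouth.
- frame (a joint): tipping angle of the frame (rad) about a level hinge along the base's y axis, 40 mm above the bench over the base's origin: 0 upright, negative leaning to the base's -x, positive to +x. It starts leaning on its rest at about -0.4 (a stop); at +0.13 it would be stopped on the other side, by the leg. The hinge is almost free and the frame is top-heavy (about 1.4 kg, centre of mass some 95 mm above the hinge), so it tips over to one side or the other when not held.
- frame_hinge (a point): centre of the frame's hinge, 40 mm above the bench over the base's origin.
- handle (a point): middle of the handle bar at the top of the frame: a round steel bar 16 mm thick and 110 mm long, parallel to the hinge, 205 mm from the hinge. In the frame (upright) it lies at (0, 15, 205) mm from frame_hinge. A small bracket 14 mm thick and 30 mm wide joins it from below at its middle; it can be gripped over its middle from above. The white disc with tubes (58 mm radius, centred 100 mm above the hinge) faces the base's -x, the motor housing +x.
- leg (a joint): angle of the prop leg about its pivot (rad): 0 stowed (pointing up along the side of the frame, tilted 0.2 rad back to -x of the frame's own upright), growing as it flips over the top towards +x; 2.8 fully down, against its stop. With the frame on its rest the leg passes top dead centre at about 0.6; before it the leg falls back, beyond it the leg falls down by its own weight (light, under 0.1 N m).
- leg_pivot (a point): pivot of the prop leg, a level axis parallel to the hinge; in the frame (upright) it lies at (20, -118, 70) mm from frame_hinge, on a shaft that stands out of the motor housing's -y side.
- leg_foot (a point): free end of the prop leg, 98 mm from leg_pivot: the middle of a round black rubber foot bar 16 mm thick and 50 mm long, parallel to the hinge. The leg itself is a flat steel bar 16 mm wide (along the hinge) and 8 mm thick. At the start it is about 0.2 m above the bench, free on all sides.
- jar: bystander: glass jar with a brass lid, 68 mm wide, 101 mm tall; origin at its underside.
- tube_rack: bystander: tube rack block 85 x 120 x 50 mm; origin at its underside.
- tip_box: bystander: pipette tip box 82 x 117 x 58 mm; origin at its underside.
Not all that is in view belongs to the job. What is meant by the part that bears plug_mid is not yellow, and is the smaller of those in its own colour.

How it is judged:
On the way, in this order (a step that is already met when the one before it is completed fails the run):
1. the drive block is fully home in the socket (z of plug_mid in the frame of socket below 0.008 m and horizontal distance between plug_mid and socket below 0.004 m and angle between plug_mid's own z axis and vertical below 0.08 rad), for 0.2 s.
2. the prop leg is all the way down while the frame still leans on its rest (value of joint leg above 2.6 rad and value of joint frame below -0.28 rad), for 0.2 s.
3. the frame is held upright by its handle bar (value of joint frame between -0.08 and 0.08 rad and contact force between the fingers and rotator above 1 N and distance between the grasp point and handle below 0.065 m), for 0.3 s.
At the end, for the whole second after the job is handed in: Fingers hold the handle bar (over 1 N, within 65 mm of its middle) and keep the frame still (0.1 rad/s) and upright within 0.08 rad, clear of both stops; leg beyond 2.6 of 2.8 rad; drive block home within 3 mm of full depth, 4 mm of the axis, 0.08 rad of upright (all of step 1 and all of step 3 and value of joint leg above 2.6 rad and velocity of joint frame between -0.1 and 0.1 rad/s); the arm keeps its last pose, push and grip.
It fails at once if the jar is moved more than 30 mm (distance of jar from where it was at the start of the episode above 0.03 m).
It fails at once if the tube rack is moved more than 30 mm (distance of tube_rack from where it was at the start of the episode above 0.03 m).
It fails at once if the tip box is moved more than 30 mm (distance of tip_box from where it was at the start of the episode above 0.03 m).
It also fails if it takes over 67 s, if anything falls off the work surface, if the arm or the gripper's body presses on something with over 40 N, if the wrist force passes 120 N, or if a joint passes its speed limit or range.

### The arm

A 7-joint arm with a two-finger parallel gripper is mounted at the origin on the work surface. World frame = base frame: x ahead of the robot, y to its left, z up, the work surface at z = 0. Lengths are in m, angles in rad, forces in N, time in s.
With the tool pointing down it reaches from about 0.425 to 0.8 m from the base axis. Payload 8.3 kg.
Tool frame: the origin (TCP) lies on the mounting face of the last link; the fingertips stand ctrl.tip_extent ahead of it and the grasp point (between the pads) lies 155 mm ahead of it (ctrl.tip_extent is the distance from the TCP to the fingertips, in m); z points along the fingers, y is the line along which they close (so a half turn about z gives the same grasp; the last joint's range is limited). The gripper opens to 85 mm and grips with 20 to 120 N. Pads are 22 mm wide; open, the fingers measure 114 mm over their backs; the gripper's body (76 mm by 85 mm) begins 54 mm behind the grasp point. The pads swing forward as they close: fully open they stand 13 mm farther back than shut.
Start: joints at [-1.339, 0.383, 0.016, 1.37, -0.006, 1.388, -0.046], TCP at [0.182, 0.598, 0.405] pointing down, gripper open.
Joint ranges: [-2.95, 2.95], [-0.25, 2.06], [-1.52, 1.56], [0.18, 2.33], [-1.44, 4.58], [0.02, 2.06], [-3.01, 3.01]. Speed limits (rad/s): [2.39, 2.39, 3.01, 3.01, 3.14, 3.14, 3.14].

### API

Orientations are given as a rotation vector (axis times angle).
In Python, from rig import ctrl, imaging, ticket gives the robot as it stands.
- The arm moves only by the shell command python3 -m pendant 'ROWS' [OPENING] [FORCE]. ROWS is JSON, a list of rows, each a list of 4 numbers: the shift along the tool's x, y, z in mm, then the turn about the tool's z in rad. A call has 1 to 20 rows; each row shifts and turns the commanded pose from where the row before left it, along the tool's axes as they then stand; what a row does not reach is not made up. A row lasts 1/8 s, in which the tool goes at most 62.5 mm and 10.7 degrees, less where a joint would pass 70% of its speed; a pose out of reach is approached as far as the arm can. A call is refused whole if a number of a shift passes 62.5 or a number of a turn 0.188, either way. A call with a gripper value outside its range is refused whole. OPENING is the opening, from -1 (shut) to 1 (fully open), so that 0 is half open, set as the call begins (- or left out, the last holds). The fingers move at their own pace and stop on an object; FORCE is the grip in N (left out, the last holds). Time passes only in rows, so rows that do not move let the fingers close. It gives the time, the measured TCP pose, the force, the opening and the grip force at its end, in the units of the state.
- ctrl.get_obs(): the state, without advancing time (a new reading comes with each control period).
- imaging.get_image(name): name is "side" or "top" or "wrist"; returns a dict with "img" (480x640x3 uint8, red, green, blue), "vfov" (degrees; the focal length in pixels is half the picture's height over the tangent of half this angle, whatever the lens; pixels are square), "cx", "cy" (the principal point, pixels), "view" (4x4, takes a point from world to camera coordinates). Camera axes: x right, y up, looking along -z (the intrinsics and any distortion apply to the point x, -y, -z); pixel columns grow to the right and rows downward; lengths in m; the calibration is good to about 2 mm. A picture is of the moment at which its call begins. There is no depth.
- ticket.job_done(): hands the job in; it is judged then, once.
The state is a dict: "time": time; "q": joint angles; "qvel": joint speeds; "joint_torque": joint torques, N m; "eef_pos": TCP position; "eef_rot": TCP orientation; "wrist_force": force on the tool from outside, world axes, zero at the start; "torque": the same for the moment, N m; "width": finger opening in m; "grip_force": force on a finger pad.
Only numpy, scipy, OpenCV 4.12 (cv2) and the standard library are available. Lean on these libraries where they do the work, as an engineer would, in place of code of your own. Each camera call takes 0.05 s, during which the arm holds its last target. There are 200 camera calls.

## Working session

There is one attempt and no reset: what is moved stays moved. The work goes in short steps, Python scripts to look and compute and a shell command to move; the robot and the scene stay as the last step left them, time stands still between calls to the robot, and variables do not carry over. Pictures are saved under pics/ and viewed, at most 13 in all, crops included, and the job is handed in when it is done.

```bash
mkdir -p pics; ls; python3 - <<'E'
from rig import ctrl, imaging
import cv2, numpy as np
o=ctrl.get_obs(); print(o['time'],o['eef_pos'],o['eef_rot'],o['width'],ctrl.tip_extent)
for n in("side","top","wrist"):
    d=imaging.get_image(n); print(n,{k:(v if k!='img' else v.shape) for k,v in d.items()})
    cv2.imwrite(f"pics/{n}0.png",d['img'][:,:,::-1])
E
```

```text
pics
0.0 [0.18147675 0.59789437 0.40366557] [-4.61173873e-01 -3.10731109e+00  3.10150215e-03] 0.08540504017151113 0.1734
side {'img': (480, 640, 3), 'vfov': 45.255574823273605, 'cx': 313.3513340144115, 'cy': 241.42608152192713, 'view': array([[-0.98233446, -0.18690353, -0.00927779,  0.56004183],
       [ 0.11041888, -0.61894498,  0.77763409, -0.18931551],
       [-0.151085  ,  0.76287233,  0.62864866, -1.53583573],
       [ 0.        ,  0.        ,  0.        ,  1.        ]])}
top {'img': (480, 640, 3), 'vfov': 50.9001618452274, 'cx': 318.5927101799252, 'cy': 231.67055200187716, 'view': array([[-0.00550743, -0.99994814, -0.00856658,  0.00630079],
       [ 0.98661889, -0.00682959,  0.16290032, -0.60747324],
       [-0.16295038, -0.00755479,  0.98660534, -1.43003915],
       [ 0.        ,  0.        ,  0.        ,  1.        ]])}
wrist {'img': (480, 640, 3), 'vfov': 61.451582994681125, 'cx': 318.9844040786111, 'cy': 239.79072366320568, 'view': array([[ 0.2906155 ,  0.95683873, -0.00150912, -0.62516355],
       [-0.90842321,  0.27541448, -0.31450618,  0.04050703],
       [-0.30051606,  0.0927713 ,  0.94925423, -0.3817045 ],
       [ 0.        ,  0.        ,  0.        ,  1.        ]])}
```

View pics/top0.png

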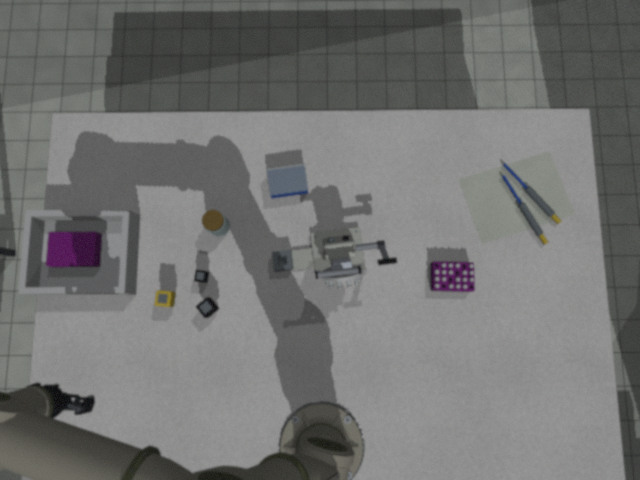

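View pics/side0.png

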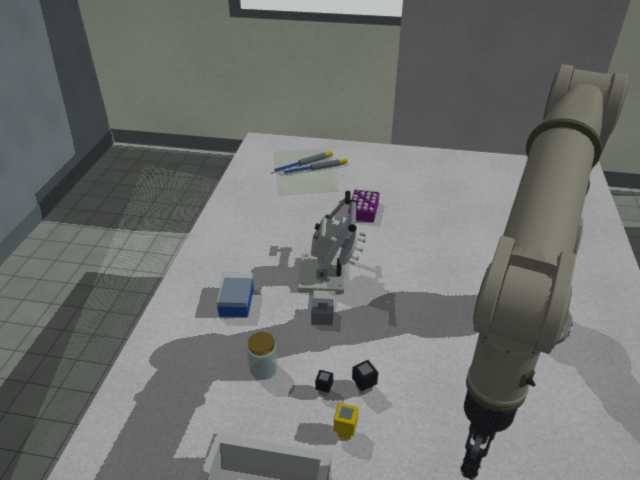

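The top view shows the rotator at (335,255), its socket block at (281,261), the jar at (213,220) and three drive-block candidates: yellow (165,298), larger black (207,307) and smaller black (202,275). The last one fits (not yellow, smaller of the blacks). I'll confirm that in a crop and measure.

```bash
cat > h.py <<'E'
import numpy as np, cv2
from rig import ctrl, imaging
from scipy.spatial.transform import Rotation as R
def cam(n): return imaging.get_image(n)
def ray(d,u,v):
    f=240/np.tan(np.radians(d['vfov']/2)); V=d['view']; Rm=V[:3,:3]
    return -Rm.T@V[:3,3], Rm.T@np.array([(u-d['cx'])/f,-(v-d['cy'])/f,-1])
def onz(d,u,v,z):
    c,r=ray(d,u,v); return c+r*(z-c[2])/r[2]
def tri(rays):
    A=np.zeros((3,3));b=np.zeros(3)
    for c,r in rays:
        r=r/np.linalg.norm(r);P=np.eye(3)-np.outer(r,r);A+=P;b+=P@c
    p=np.linalg.solve(A,b); return p,[np.linalg.norm(np.cross(p-c,r/np.linalg.norm(r))) for c,r in rays]
def proj(d,p):
    f=240/np.tan(np.radians(d['vfov']/2)); q=d['view'][:3,:3]@p+d['view'][:3,3]
    return np.array([d['cx']-f*q[0]/q[2],d['cy']+f*q[1]/q[2]])
def totool(p):  # world target for grasp point -> shift in tool mm
    o=ctrl.get_obs(); M=R.from_rotvec(o['eef_rot']).as_matrix()
    g=np.array(o['eef_pos'])+M[:,2]*.155
    return (M.T@(np.array(p)-g))*1000
E
python3 - <<'E'
from h import *
t=cam('top');s=cam('side')
a=cv2.resize(t['img'][235:335,140:290],None,fx=5.3,fy=3.0*1.0 if 0 else 5.3,interpolation=cv2.INTER_CUBIC)[:,:,::-1]
b=cv2.resize(s['img'][285:445,300:400],None,fx=3.3,fy=3.3,interpolation=cv2.INTER_CUBIC)[:,:,::-1]
c=np.zeros((600,800,3),np.uint8)
a=cv2.resize(a,(450,300)); c[:300,:450]=a; c[:b.shape[0],460:460+b.shape[1]]=b
e=cv2.resize(t['img'][225:295,260:405],None,fx=3.1,fy=3.1,interpolation=cv2.INTER_CUBIC)[:,:,::-1]
c[310:310+e.shape[0],:e.shape[1]]=e
cv2.imwrite('pics/crop1.png',c)
for n,u,v,z in [('plug',202,275,.058),('big',207,307,.07),('sock',281,261,.042)]:
    print(n,onz(t,u,v,z))
print(tri([ray(t,202,273),ray(s,325,376)]), tri([ray(t,281,261),ray(s,323,300)]))
o=ctrl.get_obs();print(R.from_rotvec(o['eef_rot']).as_matrix().round(3))
V=cam('wrist')['view'];M=R.from_rotvec(o['eef_rot']).as_matrix()
print('cam in tool',M.T@(-V[:3,:3].T@V[:3,3]-o['eef_pos']),(M.T@V[:3,:3].T).round(3))
E
```

```text
plug [0.48187137 0.33930479 0.058     ]
big [0.39031848 0.31933575 0.07      ]
sock [0.52263471 0.11299281 0.042     ]
(array([0.48294461, 0.34069692, 0.05147674]), [np.float64(0.0052266492548692185), np.float64(0.005226649254869217)]) (array([0.52166427, 0.11135766, 0.06280454]), [np.float64(0.0012399805743111792), np.float64(0.001239980574311496)])
[[-0.957  0.29  -0.   ]
 [ 0.29   0.957 -0.001]
 [ 0.    -0.001 -1.   ]]
cam in tool [0.08146187 0.00094532 0.02964124] [[-0.     0.949  0.314]
 [ 1.     0.    -0.   ]
 [-0.     0.314 -0.949]]
```

View pics/crop1.png

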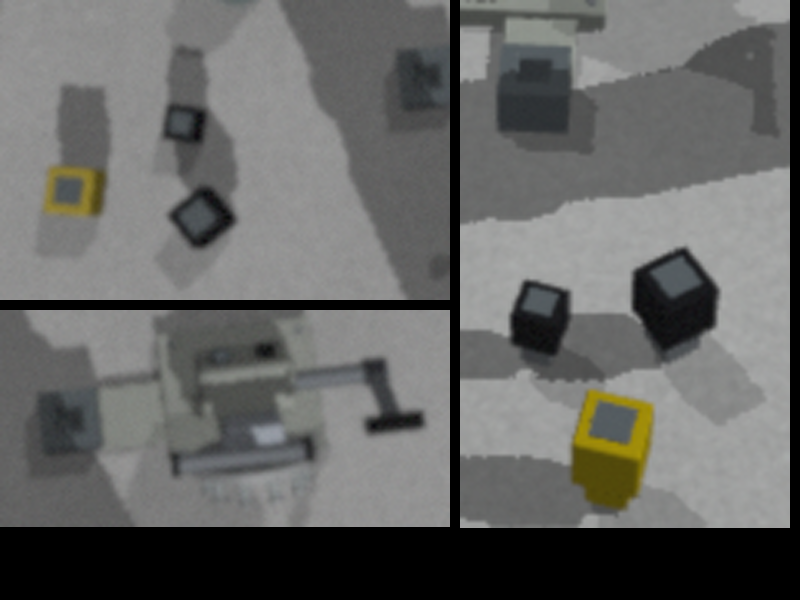

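Confirmed: the small black block, about (0.482, 0.339), is the smaller of the two black ones. Going above it for a close look.

```bash
python3 -m pendant '[[-36,-16,0,0],[-36,-16,0,0],[-36,-16,0,0],[-36,-16,0,0],[-36,-16,0,0],[-36,-16,0,0],[-36,-16,0,0],[-36,-16,0,0],[-36,-16,0,0],[-36,-16,0,0],[0,0,0,0]]' 1
python3 - <<'E'
from h import *
d=cam('wrist'); cv2.imwrite('pics/w1.png',d['img'][:,:,::-1])
print(proj(d,np.array([.482,.339,.058])),totool([.482,.339,.058]))
E
```

```text
time: 1.68
eef_pos: [0.4823, 0.3369, 0.4047]
eef_rot: [0.472, 3.104, -0.002]
wrist_force: [0.5, 1.0, 1.0]
width: 0.0852
grip_force: 0.0
[320.63069537 210.4554214 ] [ -1.19928554   0.64054288 191.5447898 ]
```

View pics/w1.png

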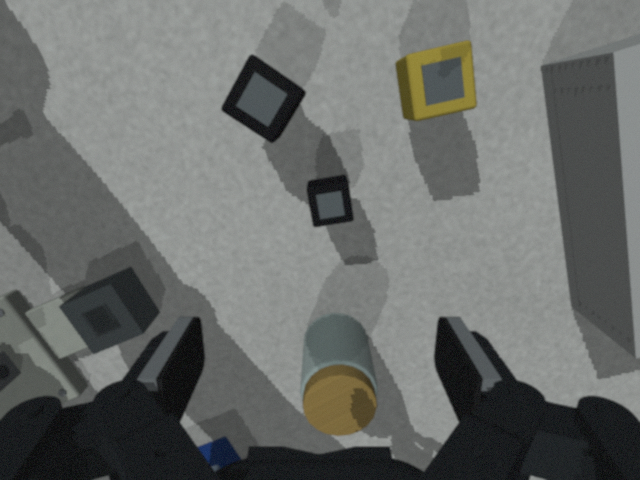

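The wrist view shows the small black block's head at (330,202), the larger one at (262,98), the jar lid at (340,398) and the socket block at (110,310) with its hole at about (101,318).

```bash
python3 - <<'E'
from h import *
d=cam('wrist'); g=cv2.cvtColor(d['img'],cv2.COLOR_RGB2GRAY)
print('lev',g[205,330],g[180,315],g[318,101],g[300,80],g[300,115],g[290,145])
def top(mask,z,box):
    x0,y0,x1,y1=box; m=np.zeros_like(mask); m[y0:y1,x0:x1]=mask[y0:y1,x0:x1]
    cs,_=cv2.findContours(m,cv2.RETR_EXTERNAL,cv2.CHAIN_APPROX_NONE)
    for c in sorted(cs,key=cv2.contourArea)[-3:]:
        if len(c)<15: continue
        P=np.array([onz(d,u,v,z)[:2] for u,v in c[:,0]],np.float32)
        r=cv2.minAreaRect(P*1000); print(np.round(r[0],1),np.round(r[1],1),round(r[2],1),'px',c[:,0].mean(0))
print('black');top((g<45).astype(np.uint8)*255,.058,(295,165,365,235))
print('inset');top(((g>65)&(g<125)).astype(np.uint8)*255,.058,(312,185,348,222))
for th in (55,65,75,85): print('hole',th);top((g<th).astype(np.uint8)*255,.042,(70,285,135,345))
cv2.imwrite('pics/c2.png',np.hstack([cv2.resize(d['img'][260:360,50:170],(480,400),interpolation=0),cv2.resize(d['img'][165:235,295:365],(320,400),interpolation=0)])[:,:,::-1])
E
```

```text
lev 86 74 42 60 53 77
black
[476.3 348.1] [32.5 38. ] 82.5 px [327.70625 203.64375]
inset
[471.2 365.6] [ 0.8 10.5] 74.2 px [346.77777778 191.25925926]
[479.7 347.6] [19.9 20. ] 82.4 px [327.67777778 207.94444444]
hole 55
[507.8 123.6] [58.  43.4] 64.7 px [109.33809524 297.43809524]
[524.4 111.2] [34.3 34.6] 12.8 px [ 97.22641509 320.49056604]
hole 65
[520.2 118.8] [65.5 61.3] 72.9 px [104.68055556 312.89351852]
hole 75
[520.2 118.7] [65.7 61.3] 72.9 px [103.30396476 311.93832599]
hole 85
[520.2 118.6] [65.9 61.3] 72.9 px [103.42666667 312.17777778]
```

View pics/c2.png

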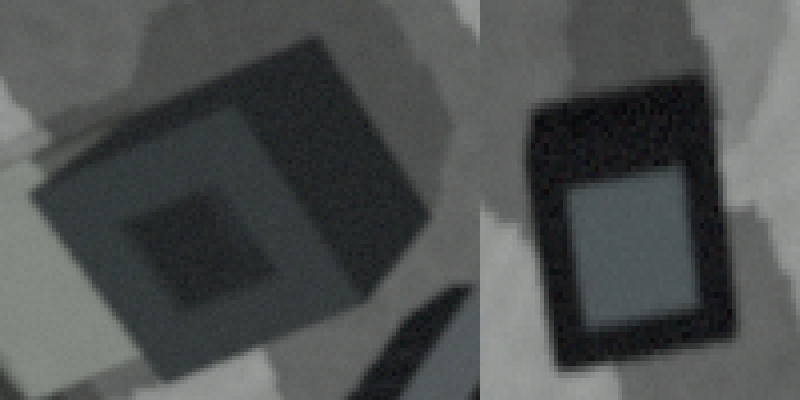

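```bash
python3 -m pendant '[[0,0,0,-0.168],[4,10,30,0],[0,0,35,0],[0,0,35,0],[0,0,0,0],[0,0,0,0]]' 1
cat >> h.py <<'E'
def quad(d,pts,z):
    P=np.array([onz(d,u,v,z)[:2]*1000 for u,v in pts],np.float32); r=cv2.minAreaRect(P); return np.round(r[0],1),np.round(r[1],1),round(r[2],1)
def blobs(d,m,z,amin=60):
    cs,_=cv2.findContours(m.astype(np.uint8),cv2.RETR_EXTERNAL,cv2.CHAIN_APPROX_NONE)
    for c in cs:
        if cv2.contourArea(c)>amin: print('px',c[:,0].mean(0).round(0),quad(d,c[:,0],z))
E
python3 - <<'E'
from h import *
d=cam('wrist'); g=cv2.cvtColor(d['img'],cv2.COLOR_RGB2GRAY).astype(int)
m=np.zeros(g.shape,bool); m[100:400,220:420]=((g>65)&(g<125))[100:400,220:420]
p=proj(d,np.array([.4797,.3476,.058])).astype(int);print(p)
# inset: component near p enclosed by black
n,l,s,c=cv2.connectedComponentsWithStats(m.astype(np.uint8))
k=l[p[1],p[0]];print(k,s[k],c[k]);blobs(d,l==k,.058)
o=ctrl.get_obs();M=R.from_rotvec(o['eef_rot']).as_matrix();print(M.round(3),totool([.4797,.3476,.046]))
E
```

```text
time: 2.52
eef_pos: [0.4766, 0.3518, 0.3062]
eef_rot: [0.197, 3.135, 0.002]
wrist_force: [0.0, 0.9, 0.2]
width: 0.0858
grip_force: 0.0
[310 259]
18 [ 293  244   35   33 1140] [309.96929825 260.12894737]
px [310. 260.] (array([479.9, 347.5]), array([20. , 19.9]), 82.8)
[[-0.992  0.126  0.002]
 [ 0.126  0.992  0.002]
 [-0.002  0.002 -1.   ]] [ -2.77826187  -4.22251893 105.65721171]
```

```bash
python3 -m pendant '[[-3,-4,35,0],[0,0,35,0],[0,0,25,0],[0,0,10,0],[0,0,0,0]]' 1
python3 -m pendant '[[0,0,0,0],[0,0,0,0],[0,0,0,0],[0,0,0,0],[0,0,0,0],[0,0,0,0]]' -1 50
```

```text
time: 3.2
eef_pos: [0.4796, 0.3468, 0.2005]
eef_rot: [0.199, 3.135, 0.001]
wrist_force: [0.5, 0.0, 0.2]
width: 0.0855
grip_force: 0.0
time: 3.95
eef_pos: [0.4796, 0.3466, 0.2005]
eef_rot: [0.199, 3.134, 0.001]
wrist_force: [-0.7, -0.4, 6.5]
width: 0.0335
grip_force: 50.2
```

```bash
python3 -m pendant '[[0,0,-20,0],[0,0,-40,0],[0,0,-45,0],[0,0,-45,0],[-9,-31,0,0],[-9,-31,0,0],[-9,-31,0,0],[-9,-30,0,0],[0,0,0,0],[0,0,0,0]]'
python3 - <<'E'
from h import *
d=cam('wrist'); cv2.imwrite('pics/w3.png',d['img'][:,:,::-1])
print(proj(d,np.array([.5244,.111,.042])),ctrl.get_obs()['width'])
E
```

```text
time: 5.2
eef_pos: [0.4992, 0.2204, 0.3495]
eef_rot: [-0.198, -3.135, -0.0]
wrist_force: [-0.4, 0.2, -1.1]
width: 0.0333
grip_force: 49.9
[176.35645599 275.67665131] 0.033062119649009354
```

View pics/w3.png

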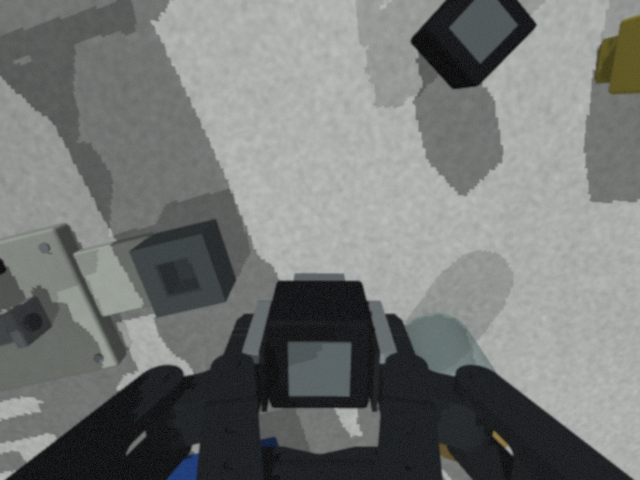

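The wrist view shows the block held straight at (320,370), and the socket's top face at (180,275) with its hole at about (179,277).

```bash
python3 - <<'E'
from h import *
d=cam('wrist'); g=cv2.cvtColor(d['img'],cv2.COLOR_RGB2GRAY).astype(int)
print(g[278,180],g[255,160],g[265,215],g[305,160],g[300,140],g[295,210])
b=cv2.GaussianBlur(g.astype(np.uint8),(3,3),0).astype(int)
for lo,hi in((0,48),(0,52),(48,72),(52,76)):
    m=np.zeros(g.shape,bool); m[225:325,120:240]=((b>=lo)&(b<hi))[225:325,120:240]; print(lo,hi);blobs(d,m,.042,150)
c=cv2.resize(d['img'][220:330,110:250],None,fx=5,fy=5,interpolation=0)[:,:,::-1]; cv2.imwrite('pics/c3.png',c)
# inset yaw of held plug
m=np.zeros(g.shape,bool); m[335:405,275:365]=(g>75)[335:405,275:365]
zt=ctrl.get_obs()['eef_pos'][2]-.1425; print('top z',zt);blobs(d,m,zt)
E
```

```text
54 69 42 70 151 67
0 48
px [177. 280.] (array([524.9, 112.2]), array([23.4, 23.7]), 6.6)
px [217. 257.] (array([516. , 145.7]), array([57.8, 12.3]), 7.6)
px [176. 234.] (array([492.8, 117. ]), array([ 5.9, 39.2]), 7.0)
0 52
px [176. 279.] (array([525.1, 112. ]), array([24.8, 24.7]), 6.6)
px [195. 249.] (array([504.9, 130.5]), array([73.2, 46.7]), 50.0)
48 72
px [190. 260.] (array([519.7, 118.7]), array([63.6, 68.4]), 6.4)
52 76
px [188. 261.] (array([519.7, 118.5]), array([64.3, 69.1]), 6.4)
top z 0.20698785214127471
px [319. 369.] (array([500.1, 221.8]), array([20.4, 20.6]), 82.8)
```

View pics/c3.png

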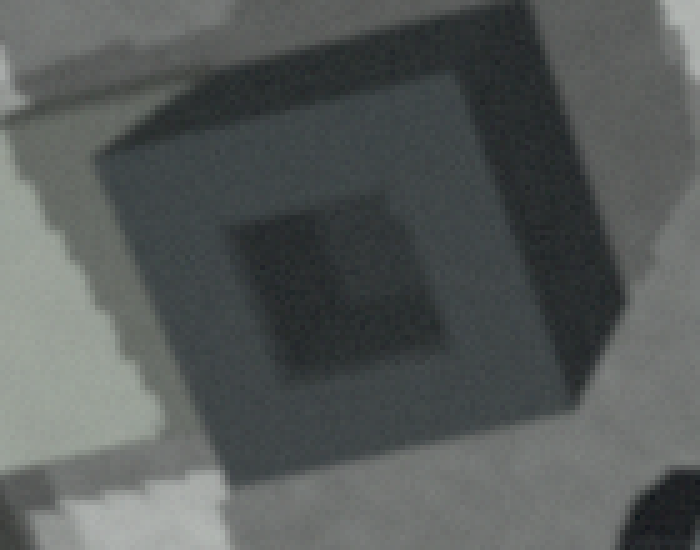

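```bash
python3 - <<'E'
from h import *
d=cam('wrist')
f=lambda L:[(u/5+110,v/5+220) for u,v in L]
print(quad(d,f([(97,157),(455,72),(578,408),(232,487)]),.042),quad(d,f([(232,228),(385,192),(447,350),(290,384)]),.042))
P=np.array([onz(d,*p,.042)[:2] for p in f([(97,157),(455,72),(578,408),(232,487)])]);print(P.mean(0))
o=ctrl.get_obs();M=R.from_rotvec(o['eef_rot']).as_matrix();print(M.round(4),o['eef_pos'])
M2=M@R.from_rotvec([0,0,-.241]).as_matrix()
off=np.array([.5001,.2218])-o['eef_pos'][:2]; off2=(M2@M.T)[:2,:2]@off
w=np.array([.525,.112,0]);w[:2]-=o['eef_pos'][:2]+off2; w[2]=0
print('tool shift after turn',M2.T@w*1000, 'yaw',np.degrees(np.arctan2(M2[1,1],M2[0,1])))
E
```

```text
(array([525.7, 112.8]), array([55.8, 56.2]), 6.8) (array([526.2, 112.4]), array([26.4, 25. ]), 5.9)
[0.52576499 0.11281933]
[[-9.922e-01  1.246e-01 -4.000e-04]
 [ 1.246e-01  9.922e-01  2.000e-04]
 [ 5.000e-04  1.000e-04 -1.000e+00]] [0.49912291 0.22104868 0.34949911]
tool shift after turn [-1.21951753e+01 -1.12179299e+02 -2.82813093e-02] yaw 96.6518805008262
```

```bash
python3 -m pendant '[[0,0,0,-0.122],[0,0,0,-0.122],[-5,-36,0,0],[-5,-38,0,0],[-3,-38,0,0],[0,0,30,0],[0,0,35,0],[0,0,30,0],[0,0,0,0],[0,0,0,0]]'
python3 - <<'E'
from h import *
d=cam('wrist'); g=cv2.cvtColor(d['img'],cv2.COLOR_RGB2GRAY).astype(int)
o=ctrl.get_obs();M=R.from_rotvec(o['eef_rot']).as_matrix();print(M.round(3),o['eef_pos'],o['wrist_force'])
m=np.zeros(g.shape,bool); m[335:405,275:365]=(g>75)[335:405,275:365]
blobs(d,m,o['eef_pos'][2]-.1425)
t=np.array([.5257,.1127,.042]);
cv2.imwrite('pics/w4.png',d['img'][:,:,::-1])
E
```

```text
time: 6.6
eef_pos: [0.526, 0.1107, 0.2558]
eef_rot: [-0.185, 3.135, 0.0]
wrist_force: [1.5, -0.8, 0.2]
width: 0.0332
grip_force: 49.8
[[-0.993 -0.117  0.002]
 [-0.117  0.993  0.001]
 [-0.002  0.    -1.   ]] [0.52614588 0.11059866 0.25620152] [ 0.7397159  -0.54527783 -0.77629826]
px [320. 381.] (array([529.9, 112.3]), array([13.7, 19.3]), 6.7)
```

View pics/w4.png

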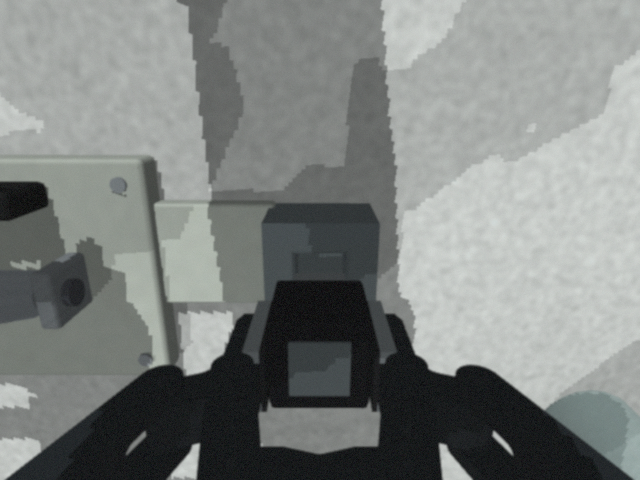

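```bash
python3 -m pendant '[[1,0.5,10,0],[0,0,8,0],[0,0,6,0],[0,0,0,0]]'
python3 -m pendant '[[0,0,6,0],[0,0,5,0],[0,0,4,0],[0,0,0,0],[0,0,0,0]]'
```

```text
time: 7.15
eef_pos: [0.5243, 0.1105, 0.2301]
eef_rot: [0.184, -3.135, 0.001]
wrist_force: [-0.5, 0.6, 0.0]
width: 0.0334
grip_force: 49.8
time: 7.78
eef_pos: [0.5243, 0.1103, 0.2184]
eef_rot: [-0.184, 3.136, 0.002]
wrist_force: [-14.4, -3.0, 31.8]
width: 0.0335
grip_force: 53.9
```

Block seated at the expected height (TCP 0.218 with 32 N push). Releasing and checking.

```bash
python3 -m pendant '[[0,0,-1.5,0],[0,0,0,0],[0,0,0,0],[0,0,-8,0],[0,0,-40,0],[0,0,-50,0],[0,0,-50,0],[0,0,-50,0],[0,0,-45,0],[0,0,0,0]]' 1
python3 - <<'E'
from h import *
d=cam('wrist');t=cam('top');s=cam('side')
by=np.radians(6.8);bx=np.array([np.cos(by),np.sin(by),0]);b2=np.array([-np.sin(by),np.cos(by),0])
O=np.array([.5257,.1127,0])+.010*bx-.165*b2;print('O',O)
W=lambda x,y,z:O+x*bx+y*b2+np.array([0,0,z])
for n,p in dict(foot=W(-.0641,-.118,.193),foota=W(-.0641,-.143,.193),footb=W(-.0641,-.093,.193),handle=W(-.0798,.015,.2288),ha=W(-.0798,-.04,.2288),hb=W(-.0798,.07,.2288),plugtop=W(-.01,.165,.076)).items():
    a,b=proj(t,p),proj(s,p);print(n,p.round(4),'top',a.round(1),'side',b.round(1))
    for im,q in((t,a),(s,b)): cv2.circle(im['img'],tuple(int(round(v)) for v in q),1,(255,0,0),-1)
A=cv2.resize(t['img'][215:305,255:405],None,fx=4,fy=4,interpolation=0);B=cv2.resize(s['img'][180:340,270:400],None,fx=3,fy=3,interpolation=0)
c=np.zeros((600,800,3),np.uint8);A=cv2.resize(A,(405,243));c[:243,:405]=A;c[:480,410:800]=B
w=cv2.resize(d['img'],(400,300));c[250:550,:400]=w
cv2.imwrite('pics/c5.png',c[:,:,::-1])
E
```

```text
time: 9.02
eef_pos: [0.5249, 0.1103, 0.4647]
eef_rot: [-0.183, 3.129, 0.003]
wrist_force: [-0.1, -0.4, -0.8]
width: 0.0852
grip_force: 0.0
O [ 0.55516631 -0.04995527  0.        ]
foot [ 0.5055 -0.1747  0.193 ] top [386.  260.7] side [346.8 197.2]
foota [ 0.5084 -0.1995  0.193 ] top [395.5 259.5] side [347.  192.2]
footb [ 0.5025 -0.1499  0.193 ] top [376.6 261.9] side [346.6 202.3]
handle [ 0.4742 -0.0445  0.2288] top [336.8 271.9] side [352.  215.1]
ha [ 0.4807 -0.0991  0.2288] top [358.3 269.2] side [352.3 202.9]
hb [0.4676 0.0101 0.2288] top [315.3 274.6] side [351.6 228. ]
plugtop [0.5257 0.1127 0.076 ] top [280.1 258.7] side [321.8 296.6]
```

View pics/c5.png

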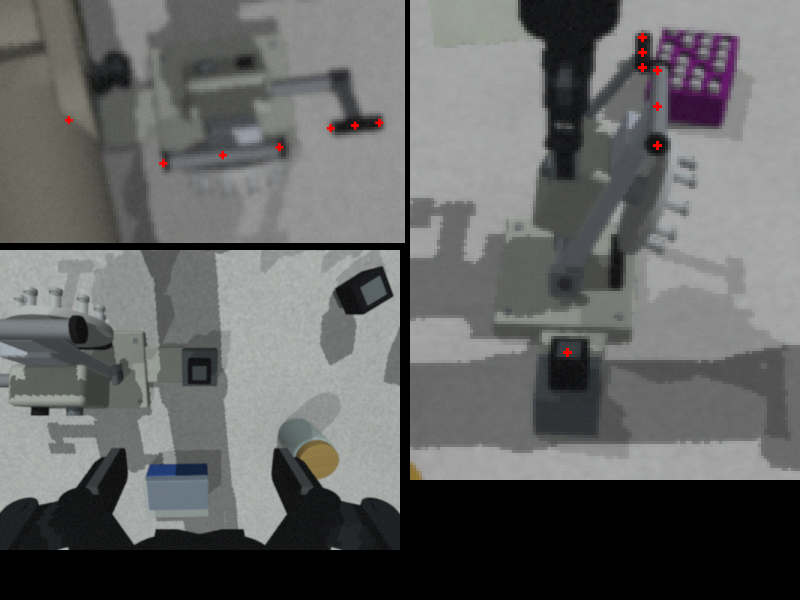

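Predicted points sit on the foot bar, handle and seated plug, so the model is right and the block is home. Going behind the leg foot with shut fingers.

```bash
python3 -m pendant '[[16,-48,0,0],[16,-48,0,0],[16,-48,0,0],[16,-48,0,0],[16,-48,0,0],[17,-48,0,0],[0,0,30,0],[0,0,40,0],[0,0,45,0],[0,0,0,0],[0,0,0,0]]' -1 40
python3 - <<'E'
from h import *
by=np.radians(6.8);O=np.array([.5552,-.05])
p=ctrl.get_obs()['eef_pos'];q=p[:2]-O;c,s=np.cos(by),np.sin(by);print('base',c*q[0]+s*q[1],-s*q[0]+c*q[1],p[2]-.1734)
E
```

```text
time: 10.55
eef_pos: [0.462, -0.187, 0.3461]
eef_rot: [-0.184, 3.136, -0.001]
wrist_force: [0.5, -0.2, 0.9]
width: 0.0
grip_force: 0.0
base -0.10873589994421064 -0.12500338225746704 0.17274998233551858
```

```bash
python3 -m pendant '[[-12,0,0,0],[-12,0,0,0],[-12,0,0,0],[-12,0,0,0],[-12,0,-2,0],[-12,0,-2,0],[-12,0,-2,0],[-12,0,0,0],[-12,0,0,0],[-12,0,0,0],[0,0,0,0],[0,0,0,0],[0,0,0,0],[0,0,0,0]]'
python3 - <<'E'
from h import *
t=cam('top');s=cam('side')
A=cv2.resize(t['img'][215:305,255:405],(405,243),interpolation=0);B=cv2.resize(s['img'][180:340,270:400],None,fx=3,fy=3,interpolation=0)
c=np.zeros((480,800,3),np.uint8);c[:243,:405]=A;c[:480,410:800]=B
cv2.imwrite('pics/c6.png',c[:,:,::-1])
E
```

```text
time: 12.3
eef_pos: [0.5807, -0.1729, 0.3513]
eef_rot: [-0.184, 3.136, 0.0]
wrist_force: [-0.3, 0.4, 0.1]
width: -0.0001
grip_force: 0.0
```

View pics/c6.png

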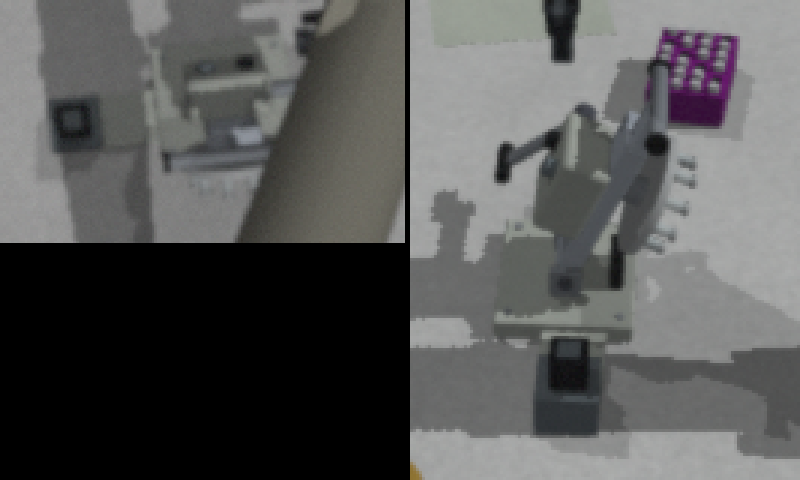

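The side view shows the leg's foot past top dead centre at pixel (301,234); the frame is still on its rest. I'll compare that with the projected leg angles.

```bash
cat >> h.py <<'E'
_b=np.radians(6.8);O=np.array([.5552,-.05,0]);BX=np.array([np.cos(_b),np.sin(_b),0]);BY=np.array([-np.sin(_b),np.cos(_b),0])
W=lambda x,y,z:O+x*BX+y*BY+np.array([0,0,z])
def footp(fr,leg):
    x=20*np.cos(fr)+70*np.sin(fr);z=-20*np.sin(fr)+70*np.cos(fr);a=fr-.2+leg
    return W((x+98*np.sin(a))/1e3,-.118,.04+(z+98*np.cos(a))/1e3)
def tobase(p):
    q=np.array(p)-O; return np.array([q@BX,q@BY,q[2]])
E
python3 - <<'E'
from h import *
s=cam('side')
for l in np.arange(0,2.9,.2): print(round(l,1),proj(s,footp(-.4,l)).round(0),tobase(footp(-.4,l)).round(3))
b=s['img'];g=b.max(2)
m=np.zeros(g.shape,np.uint8);m[215:300,290:325]=(g<45)[215:300,290:325]
n,l,st,c=cv2.connectedComponentsWithStats(m);print([(st[k][4],c[k].round(0)) for k in range(1,n) if st[k][4]>15])
E
```

```text
0.0 [347. 197.] [-0.064 -0.118  0.193]
0.2 [341. 194.] [-0.047 -0.118  0.203]
0.4 [334. 192.] [-0.028 -0.118  0.208]
0.6 [327. 191.] [-0.009 -0.118  0.21 ]
0.8 [320. 192.] [ 0.011 -0.118  0.208]
1.0 [314. 193.] [ 0.029 -0.118  0.203]
1.2 [308. 196.] [ 0.046 -0.118  0.193]
1.4 [303. 199.] [ 0.061 -0.118  0.181]
1.6 [298. 204.] [ 0.074 -0.118  0.165]
1.8 [296. 209.] [ 0.083 -0.118  0.148]
2.0 [294. 214.] [ 0.088 -0.118  0.129]
2.2 [294. 219.] [ 0.089 -0.118  0.109]
2.4 [295. 224.] [ 0.087 -0.118  0.09 ]
2.6 [297. 229.] [ 0.08  -0.118  0.071]
2.8 [300. 234.] [ 0.07  -0.118  0.055]
[(np.int32(21), array([317., 226.])), (np.int32(31), array([301., 235.])), (np.int32(23), array([318., 297.]))]
```

Leg is at 2.8 (foot found at (301,235), predicted (300,234)). Lifting and turning a quarter for the handle.

```bash
python3 -m pendant '[[0,0,-40,0],[0,0,-45,0],[0,0,-45,0],[0,0,0,0]]' 0.1 60
python3 - <<'E'
from h import *
o=ctrl.get_obs();print(o['q'],o['width']);M=R.from_rotvec(o['eef_rot']).as_matrix()
print(tobase(o['eef_pos']), M.T@(W(-.08,.015,0)-o['eef_pos'])*1000)
E
```

```text
time: 12.95
eef_pos: [0.5811, -0.1734, 0.4855]
eef_rot: [-0.183, 3.129, -0.003]
wrist_force: [-0.8, 0.1, -0.2]
width: 0.047
grip_force: 0.0
[-0.15265711  0.34337979  0.54241961  1.29935413 -0.1757433   1.53824247
  2.05583812] 0.04698507854923996
[ 0.01107356 -0.12561566  0.48553353] [ 94.6416107  141.66504514 484.54509099]
```

```bash
python3 -m pendant '[[24,35,0,0],[24,35,0,0],[24,36,0,0],[23,36,0,0],[0,0,0,-0.18],[0,0,0,0]]' 0.1
python3 -c "
from h import *
print(ctrl.get_obs()['q'])"
```

```text
time: 13.7
eef_pos: [0.4697, -0.0426, 0.4807]
eef_rot: [0.465, -3.106, -0.0]
wrist_force: [-0.1, -0.7, -0.3]
width: 0.047
grip_force: 0.0
[-0.41511623  0.00882036  0.44513196  1.65144921 -0.00398782  1.48270645
  1.89855838]
```

```bash
python3 -m pendant '[[0,0,0,-0.174],[0,0,0,-0.174],[0,0,0,-0.174],[0,0,0,-0.174],[0,0,0,-0.174],[0,0,0,-0.174],[0,0,0,-0.174],[0,0,0,-0.173],[0,0,0,0],[0,0,0,0]]' 0.1
python3 - <<'E'
from h import *
o=ctrl.get_obs();print(o['q']);M=R.from_rotvec(o['eef_rot']).as_matrix()
print('axes in base',[(tobase(M[:,i]+O)).round(3) for i in range(3)],tobase(o['eef_pos']))
d=cam('wrist');
for n,p in dict(h=W(-.0798,.015,.2288),a=W(-.0798,-.04,.2288),b=W(-.0798,.07,.2288)).items():
    q=proj(d,p);print(n,q.round(0));cv2.circle(d['img'],tuple(int(v) for v in q),4,(255,0,0),-1)
cv2.imwrite('pics/w7.png',d['img'][:,:,::-1])
print('shift',M.T@(W(-.08,.015,.387)-o['eef_pos'])*1000)
E
```

```text
time: 14.95
eef_pos: [0.4627, -0.0394, 0.4981]
eef_rot: [-2.041, 2.372, -0.057]
wrist_force: [1.3, -0.7, 0.1]
width: 0.0472
grip_force: 0.0
[-0.82394208 -0.05636373  0.80665381  1.65812397  0.06165465  1.49050084
  2.9705256 ]
axes in base [array([-0.265, -0.964,  0.015]), array([-0.964,  0.265, -0.035]), array([ 0.03 , -0.024, -0.999])] [-0.09060385  0.0214554   0.49807721]
h [314. 241.]
a [289. 155.]
b [336. 317.]
shift [  1.72694933  -8.0293283  111.46662477]
```

View pics/w7.png

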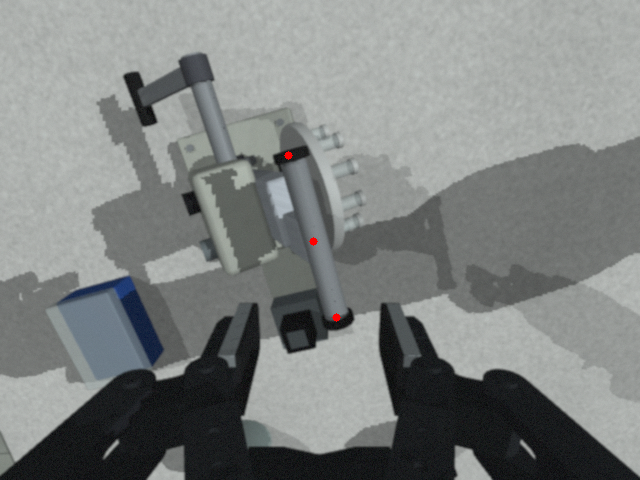

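The handle bar is where predicted ((289,155) to (337,317)), but joint 7 ran to its limit 15° short. I'll turn the other way; a half turn gives the same grasp.

```bash
python3 -m pendant '[[0,0,0,0.174],[0,0,0,0.174],[0,0,0,0.174],[0,0,0,0.174],[0,0,0,0.174],[0,0,0,0.174],[0,0,0,0.174],[0,0,0,0.174],[0,0,0,0.174],[0,0,0,0.174],[0,0,0,0.174],[0,0,0,0.174],[0,0,0,0.174],[0,0,0,0.174],[0,0,0,0.174],[0,0,0,0],[0,0,0,0]]' 0.1
cat > st.py <<'E'
from h import *
import sys
o=ctrl.get_obs();print(o['q'].round(2) if hasattr(o['q'],'round') else o['q']);M=R.from_rotvec(o['eef_rot']).as_matrix()
print('axes in base',[(tobase(M[:,i]+O)).round(3) for i in range(3)],tobase(o['eef_pos']))
print('shift',M.T@(W(-.08,.015,.387)-o['eef_pos'])*1000)
E
python3 st.py
```

```text
time: 17.12
eef_pos: [0.4626, -0.0406, 0.4983]
eef_rot: [1.733, 2.574, 0.002]
wrist_force: [-0.3, 0.9, -0.6]
width: 0.0467
grip_force: 0.0
[-0.72 -0.05  0.71  1.66  0.05  1.49  0.37]
axes in base [array([-0.263,  0.964, -0.031]), array([0.964, 0.264, 0.023]), array([ 0.03 , -0.024, -0.999])] [-0.09085947  0.02026678  0.49828159]
shift [ -4.45617795   6.57402096 111.65206916]
```

```bash
python3 -m pendant '[[0,0,0,0.134],[0,0,0,0.133],[0,0,30,0],[0,0,25,0],[0,0,0,0],[0,0,0,0]]' 0.1
python3 st.py
```

```text
time: 17.88
eef_pos: [0.4646, -0.0411, 0.4445]
eef_rot: [2.061, 2.319, 0.012]
wrist_force: [0.2, -0.3, 0.3]
width: 0.0469
grip_force: 0.0
[-0.71 -0.02  0.72  1.76  0.04  1.37  0.12]
axes in base [array([ 0.001,  1.   , -0.024]), array([ 1.   , -0.001,  0.031]), array([ 0.031, -0.024, -0.999])] [-0.08887565  0.0195648   0.44452148]
shift [-3.17325187  7.06339204 57.86514211]
```

```bash
python3 -m pendant '[[0,7,20,0],[0,2,20,0],[0,-1,15,0],[0,0,0,0],[0,0,0,0]]' 0.1
python3 st.py
```

```text
time: 18.5
eef_pos: [0.4744, -0.0412, 0.3897]
eef_rot: [2.062, 2.318, 0.012]
wrist_force: [-0.5, 1.0, -0.2]
width: 0.047
grip_force: 0.0
[-0.69  0.04  0.73  1.83 -0.01  1.25  0.16]
axes in base [array([ 0.002,  1.   , -0.024]), array([ 0.999, -0.001,  0.032]), array([ 0.032, -0.024, -0.999])] [-0.0791895   0.0183245   0.38974376]
shift [-3.26011093 -0.89304555  2.79492095]
```

```bash
python3 -m pendant '[[0,6,-1.5,0],[0,7,-1.5,0],[0,7,-1.5,0],[0,7,-1.5,0],[0,7,-1,0],[0,7,-1,0],[0,7,-1,0],[0,7,-1,0],[0,6,-0.5,0],[0,5,0,0],[0,4,0,0],[0,3,0,0],[0,2,0,0],[0,2,0,0],[0,0,0,0]]' 0.1
python3 st.py
```

```text
time: 20.38
eef_pos: [0.5504, -0.0318, 0.4017]
eef_rot: [2.062, 2.319, 0.011]
wrist_force: [-0.1, -0.1, -0.4]
width: 0.0469
grip_force: 0.0
[-0.62  0.25  0.74  1.63 -0.16  1.3   0.26]
axes in base [array([ 0.002,  1.   , -0.024]), array([ 1.   , -0.001,  0.031]), array([ 0.031, -0.024, -0.999])] [-0.00263088  0.01863683  0.40169323]
shift [ -3.438961   -77.77968133  12.39329054]
```

```bash
python3 -m pendant '[[0,0,0,0],[0,0,0,0],[0,0,0,0],[0,0,0,0],[0,0,0,0],[0,0,0,0],[0,0,0,0],[0,0,0,0]]' -1 60
python3 st.py; python3 - <<'E'
from h import *
t=cam('top');s=cam('side');d=cam('wrist')
p=W(0,.07,.245);print(proj(s,p), proj(s,W(0,.058,.04)))
for q in (W(0,.07,.245),W(0,-.04,.245),footp(0,2.8)):
    cv2.circle(s['img'],tuple(int(round(v)) for v in proj(s,q)),1,(255,0,0),-1)
c=np.zeros((480,800,3),np.uint8);c[:300,:400]=cv2.resize(d['img'],(400,300));c[:480,410:800]=cv2.resize(s['img'][180:340,270:400],None,fx=3,fy=3,interpolation=0)
cv2.imwrite('pics/c8.png',c[:,:,::-1])
E
```

```text
time: 21.38
eef_pos: [0.5503, -0.0319, 0.4019]
eef_rot: [2.062, 2.319, 0.011]
wrist_force: [0.1, 0.0, 3.6]
width: 0.0142
grip_force: 58.6
[-0.62  0.25  0.74  1.62 -0.16  1.3   0.26]
axes in base [array([ 0.002,  1.   , -0.024]), array([ 1.   , -0.001,  0.031]), array([ 0.031, -0.024, -0.999])] [-0.00269313  0.01857212  0.40189001]
shift [ -3.37774391 -77.72623457  12.57173157]
[320.05319045 221.75640808] [320.46112834 278.54675064]
```

View pics/c8.png

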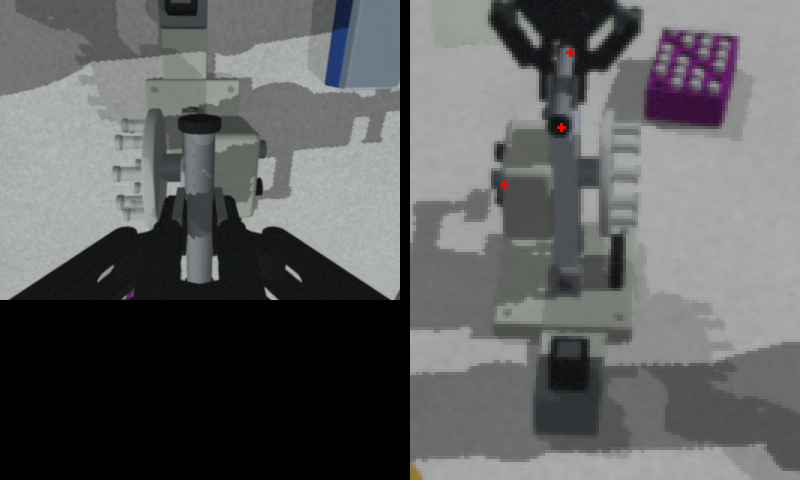

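The frame stands upright: the bar end matches its predicted upright pixel in the side view. The grip is 59 N, the leg is down and the block is home, so I'm handing in.

```bash
python3 -c "
from rig import ctrl,ticket
o=ctrl.get_obs();print(o['time'],o['grip_force'],o['wrist_force']);print(ticket.job_done())"
```

```text
21.525 58.636669367551804 [-0.60419585 -0.05560364  3.99171012]
the job is handed in; nothing more can be done
None
```

I handed the job in at 21.5 s, with the drive block fully home, the prop leg all the way down and the frame held upright by its handle bar at about 59 N; the judge returned no verdict.

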